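# Fit the single-lobed cam to the felting machine's drive shaft

## Task

Fit the cam that has one lobe onto the upright flatted shaft of the gearmotor: turn it so that the flat in its bore matches the flat on the shaft, lower it until it sits fully home on the collar, and let go. Leave the two-lobed cam and the round disc where they are.

Things in the scene. Friction and masses are not known exactly. Their poses are not given: they have to be found in the camera images.
- cam: To fit; loose, 0.15-0.3 kg: dark wood plate 12 mm thick with ONE lobe (base circle 68 mm wide, lobe tip 60 mm from bore axis); on it an aluminium hub up to 50 mm, 44 mm along x, 40 mm between parallel flats facing +y/-y (grip there). D-bore right through: 27 mm wide, its flat 4.5 mm from the axis on the lobe side, 3 mm chamfer below. Origin: bore axis, underside. +x: to lobe and bore flat; z up.
- shaft: Upright fixed steel D-shaft 24 mm wide, flat 3 mm from axis, on a grey gearbox 150x120x60 mm. Origin: shaft axis at the top of the 48 mm wide collar where the cam rests, 66 mm over the table. z up, +x: where the flat faces. Full section to 22 mm above origin, then tapering to a 5 mm tip at 44 mm, 5 mm off-axis on -x. Fits the bore with 1.5 mm play when both +x agree within 10 deg; not the wrong way round.
- twin_cam: Bystander, loose: same hub, bore, height and axes as the cam, but its plate has TWO opposite lobes (120 mm tip to tip along x). Leave it.
- disc: Bystander, loose: same hub, bore, height and axes as the cam, but its plate is a round disc 84 mm across without a lobe. Leave it.
There are look-alikes about, which are no part of the job. Leave any pink look-alike of the cam alone.

How it is judged:
At the end, for the whole second after the job is handed in: The single-lobed cam rests on the collar (underside within 5 mm of the collar's top, axis within 4 mm of the shaft's, lobe within 23 degrees of the way the shaft's flat faces, tilted less than 6 degrees, at rest), and the two-lobed cam and the disc are within 30 mm of where they stood (z of cam in the frame of shaft between -0.005 and 0.005 m and horizontal distance between cam and shaft below 0.004 m and angle between the x axis of cam and the x axis of shaft, either way round below 0.4 rad and angle between cam's own z axis and vertical below 0.1 rad and linear speed of cam below 0.02 m/s and distance of each of twin_cam, disc from where it was at the start of the episode below 0.03 m); the robot touches nothing.
It fails at once if the two-lobed cam is moved by more than 30 mm (distance of twin_cam from where it was at the start of the episode above 0.03 m).
It fails at once if the disc is moved by more than 30 mm (distance of disc from where it was at the start of the episode above 0.03 m).
It also fails if it takes over 40 s, if anything falls off the work surface, if the arm or the gripper's body presses on something with over 40 N, if the wrist force passes 120 N, or if a joint passes its speed limit or range.

## Robot

A 6-joint arm with a two-finger parallel gripper is mounted at the origin on the work surface. World frame = base frame: x ahead of the robot, y to its left, z up, the work surface at z = 0. Lengths are in m, angles in rad, forces in N, time in s.
With the tool pointing down it reaches from about 0.425 to 0.95 m from the base axis. Payload 3.5 kg.
Tool frame: the origin (TCP) lies on the centre line of the jaws, within the pads' length; the fingertips stand 14 mm ahead of it and the grasp point (between the pads) lies 5 mm behind it (ctrl.finger_overhang is the distance from the TCP to the fingertips, in m); z points along the fingers, y is the line along which they close (so a half turn about z gives the same grasp; the last joint's range is limited). The gripper opens to 85 mm and grips with 20 to 120 N. Pads are 22 mm wide; open, the fingers measure 114 mm over their backs; the gripper's body (76 mm by 85 mm) begins 54 mm behind the grasp point. The pads swing forward as they close: fully open they stand 13 mm farther back than shut.
Start: joints at [1.152, 0.286, 1.577, -0, 1.279, -0.15], TCP at [0.179, 0.651, 0.245] pointing down, gripper open.
Joint ranges: [-2.77, 2.77], [-0.9, 2.22], [0.21, 2.48], [-1.53, 4.67], [0.24, 2.81], [-2.84, 2.84]. Speed limits (rad/s): [2.79, 2.79, 3.14, 3.14, 3.14, 3.14].

## Interface

Orientations are given as a unit quaternion [x, y, z, w].
In Python, from plant import ctrl gives the robot as it stands.
- The arm moves only by the tool send_rows, never from a script. Its argument "moves" is text: rows parted by semicolons, each of 7 numbers parted by spaces: the turn, a rotation vector about the tool's x, y, z in units of 360 degrees (1.0 is 360 degrees), then the shift along the tool's x, y, z in units of 20 cm (1.0 is 20 cm), then the gripper's target within -1 to 1 (fully open at 1, half-way at 0, shut at -1). A call has 1 to 12 rows; each row is the pose to reach, as a shift and turn from the pose commanded when the call began, along the tool's axes at that moment, turning the shorter way round; what a row does not reach only later rows make up. A row lasts 1/8 s, in which the tool goes at most 62.5 mm and 10.7 degrees, less where a joint would pass 70% of its speed; a pose out of reach is approached as far as the arm can. A call with a number of a shift or a turn outside -1 to 1 is refused whole. A call with a gripper value outside its range is refused whole. The fingers move at their own pace and stop on an object; "newtons" is the grip in N (left out, the last holds). Time passes only in rows, so rows that repeat a pose let the fingers close. It gives the time, the measured TCP pose, the force, the opening and the grip force at its end, in the units of the state.
- ctrl.get_state(): the state, without advancing time (a new reading comes with each control period).
- ctrl.read_camera(name): name is "scene" or "top" or "wrist"; returns a dict with "image" (400x640x3 uint8, red, green, blue), "fovy" (degrees; the focal length in pixels is half the picture's height over the tangent of half this angle, whatever the lens; pixels are square), "cx", "cy" (the principal point, pixels), "extrinsics" (4x4, takes a point from camera to world coordinates). Camera axes: x right, y up, looking along -z (the intrinsics and any distortion apply to the point x, -y, -z); pixel columns grow to the right and rows downward; lengths in m; the calibration is good to about 2 mm. A picture is of the moment at which its call begins. There is no depth.
- ctrl.sign_off(): hands the job in; it is judged then, once.
The state is a dict: "time": time; "qpos": joint angles; "dq": joint speeds; "joint_efforts": joint torques, N m; "eef_pos": TCP position; "tcp_rot": TCP orientation; "contact_force": force on the tool from outside, world axes, zero at the start; "wrist_torque": the same for the moment, N m; "opening": opening from 0.0 (shut) to 1.0 (fully open); "finger_force": force on a finger pad.
Only numpy, scipy, OpenCV 4.12 (cv2) and the standard library are available. Lean on these libraries where they do the work, as an engineer would, in place of code of your own. Each camera call takes 0.05 s, during which the arm holds its last target. There are 200 camera calls.

## Working session

There is one attempt and no reset: what is moved stays moved. The work goes in short steps, Python scripts to look and compute and a tool call to move; the robot and the scene stay as the last step left them, time stands still between calls to the robot, and variables do not carry over. Pictures are saved under pics/ and viewed, at most 10 in all, crops included, and the job is handed in when it is done.

Besides the shell and the picture viewer there is one more tool, called after "Call:" as name(argument=value, ...) on one line, values as JSON. send_rows: Moves the arm, as the interface text tells. Its arguments: {"type":"object","properties":{"moves":{"type":"string"},"newtons":{"type":"number"}},"required":["moves"]}

```bash
mkdir -p pics; cat > h.py <<'E'
import numpy as np,cv2
from plant import ctrl
def snap(n,f=None):
    d=ctrl.read_camera(n)
    if f: cv2.imwrite('pics/'+f,cv2.cvtColor(d['image'],cv2.COLOR_RGB2BGR))
    return d
def ray(d,u,v):
    f=200/np.tan(np.radians(d['fovy'])/2);E=np.array(d['extrinsics'])
    r=E[:3,:3]@np.array([(u-d['cx'])/f,-(v-d['cy'])/f,-1]);return E[:3,3],r
def onz(d,u,v,z):
    o,r=ray(d,u,v);return o+r*(z-o[2])/r[2]
def proj(d,p):
    f=200/np.tan(np.radians(d['fovy'])/2);E=np.array(d['extrinsics'])
    c=E[:3,:3].T@(np.array(p)-E[:3,3]);return d['cx']+f*c[0]/-c[2],d['cy']-f*c[1]/-c[2]
E
python3 - <<'E'
from h import *
for n in('top','scene'):
    d=snap(n,n+'1.png');print(n,{k:np.round(v,3).tolist() for k,v in d.items() if k!='image'})
print(ctrl.get_state())
E
```

```text
top {'fovy': 42.372, 'cx': 325.817, 'cy': 200.331, 'extrinsics': [[0.122, 0.967, -0.223, 0.295], [-0.992, 0.12, -0.025, -0.038], [0.003, 0.224, 0.975, 1.043], [0.0, 0.0, 0.0, 1.0]]}
scene {'fovy': 57.836, 'cx': 315.555, 'cy': 194.339, 'extrinsics': [[0.79, -0.357, 0.497, 0.915], [0.612, 0.478, -0.629, -0.519], [-0.013, 0.802, 0.597, 0.548], [0.0, 0.0, 0.0, 1.0]]}
{'time': 0.1, 'qpos': array([ 1.15204050e+00,  2.87097519e-01,  1.57802104e+00, -5.16498532e-06,
        1.27863244e+00, -1.49977119e-01]), 'dq': array([-0.00041611, -0.00143972, -0.00460004, -0.00263678, -0.00122504,
       -0.00057743]), 'joint_efforts': array([ 3.55068059e-04, -4.07295120e+01, -2.93699151e+01, -1.32428395e-04,
        3.35850375e-03, -1.39057227e-05]), 'eef_pos': array([0.17897345, 0.65025213, 0.24407703]), 'tcp_rot': array([ 1.33984376e-01,  9.90982857e-01, -1.03652626e-03, -3.00388312e-04]), 'contact_force': array([ 0.19640578, -0.10742258, -0.02135356]), 'wrist_torque': array([-0.01098162, -0.02780529, -0.00431974]), 'finger_force': 0.0, 'opening': 0.9987973027317815}
```

View pics/top1.png

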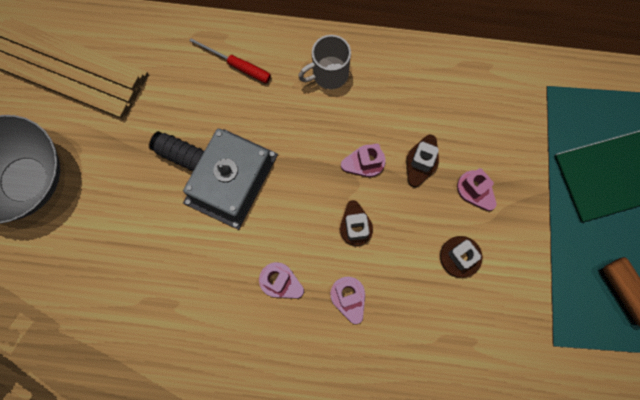

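View pics/scene1.png

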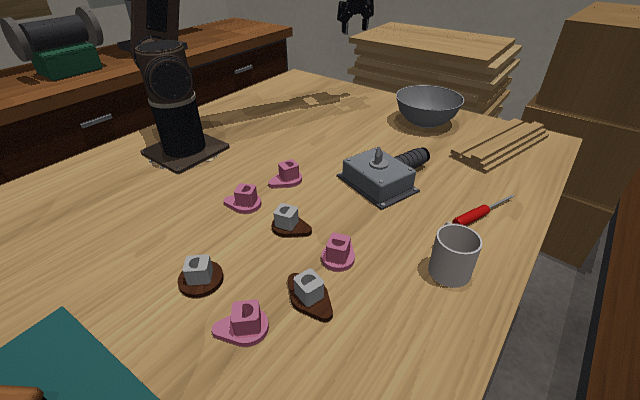

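The top view shows the target cam at about (357,225) with its lobe toward (352,205), the twin at (425,158), the disc at (463,256), and the gearmotor shaft at (226,170). Other one-lobed cams are pink. Next: rough positions from both views.

```bash
python3 - <<'E'
from h import *
t=snap('top');s=snap('scene');w=snap('wrist','wr1.png')
P=lambda *a:print(np.round(onz(*a),4))
P(t,357,221,.05);P(s,286,211,.05);P(t,352,205,.012)
P(t,224,170,.108);P(s,378,150,.108)
P(t,425,153,.05);P(t,465,252,.05)
print(np.round(w['extrinsics'],3).tolist(),w['fovy'],w['cx'],w['cy'])
# cam in top: hub mask & plate mask
im=t['image'];c=im[190:260,330:385];hsv=cv2.cvtColor(c,cv2.COLOR_RGB2HSV)
v=hsv[...,2];sat=hsv[...,1]
hub=((v>140)&(sat<60)).astype(np.uint8)
dark=((v<90)).astype(np.uint8)
for n,m in(('hub',hub),('dark',dark)):
    k=max(cv2.findContours(m,0,1)[0],key=cv2.contourArea);print(n,cv2.contourArea(k),cv2.minAreaRect(k))
cv2.imwrite('pics/crop.png',np.vstack([cv2.resize(cv2.cvtColor(im[a:a+70,b:b+110],4),None,fx=5,fy=5,interpolation=2)[:290] for a,b in((195,300),(140,170))]))
E
```

```text
[ 0.4879 -0.0784  0.05  ]
[ 0.4856 -0.0809  0.05  ]
[ 0.5271 -0.0661  0.012 ]
[0.543  0.1833 0.108 ]
[0.5593 0.1775 0.108 ]
[ 0.6435 -0.1994  0.05  ]
[ 0.453 -0.292  0.05 ]
[[0.266, -0.927, -0.265, 0.113], [0.964, 0.256, 0.074, 0.67], [-0.001, -0.275, 0.961, 0.372], [0.0, 0.0, 0.0, 1.0]] 60.850176323367315 319.46026354778445 197.21680764945955
hub 374.0 ((27.21999740600586, 35.040000915527344), (21.637470245361328, 19.374727249145508), 81.8698959350586)
dark 497.0 ((27.500003814697266, 34.500003814697266), (32.88768768310547, 43.006980895996094), 18.434946060180664)
```

View pics/crop.png

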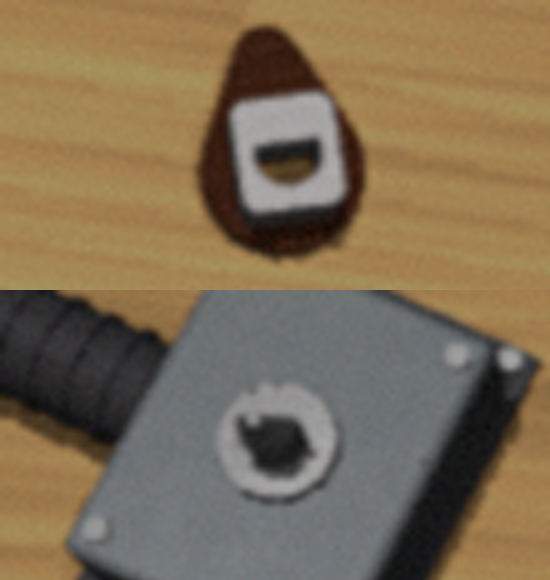

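View pics/wr1.png

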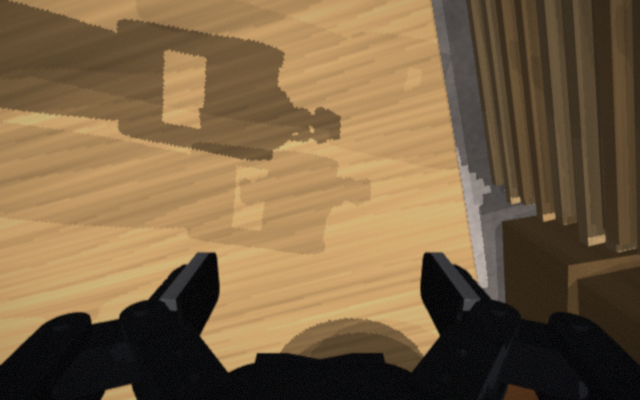

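The cam's lobe yaw is about +15°, but the shaft's flat is unclear from above. I'll fly the wrist camera over the shaft.

Call:
send_rows(moves="0 0 0 -0.2 -0.15 0 1;0 0 0 -0.4 -0.3 0 1;0 0 0 -0.6 -0.45 0 1;0 0 0 -0.8 -0.58 -0.03 1")

```text
time: 0.75
eef_pos: [0.3031, 0.4948, 0.2507]
tcp_rot: [0.134, 0.991, -0.001, -0.0]
contact_force: [0.9, -0.4, -0.4]
opening: 0.995
finger_force: 0.0
```

Call:
send_rows(moves="0 0 0 -0.2 -0.15 0 1;0 0 0 -0.4 -0.3 0 1;0 0 0 -0.6 -0.45 0 1;0 0 0 -0.8 -0.58 -0.03 1")

```text
time: 1.25
eef_pos: [0.4265, 0.3405, 0.2569]
tcp_rot: [0.134, 0.991, -0.0, -0.0]
contact_force: [0.1, 0.3, 0.6]
opening: 1.0
finger_force: 0.0
```

Call:
send_rows(moves="0 0 0 -0.2 -0.15 0 1;0 0 0 -0.4 -0.3 0 1;0 0 0 -0.6 -0.45 0 1;0 0 0 -0.8 -0.58 -0.03 1;0 0 0 -0.8 -0.58 -0.03 1;0 0 0 -0.8 -0.58 -0.03 1")

```text
time: 2.0
eef_pos: [0.5492, 0.1879, 0.263]
tcp_rot: [0.134, 0.991, 0.0, -0.0]
contact_force: [-0.3, -0.1, 0.3]
opening: 1.001
finger_force: 0.0
```

```bash
python3 - <<'E'
from h import *
w=snap('wrist','wr2.png');print(ctrl.get_state()['eef_pos'],ctrl.get_state()['qpos'])
E
```

```text
[0.54884689 0.18840467 0.26295577] [ 1.55744608e-01  6.58702169e-02  1.79609855e+00  3.96915673e-04
  1.28055723e+00 -1.14701799e+00]
```

View pics/wr2.png

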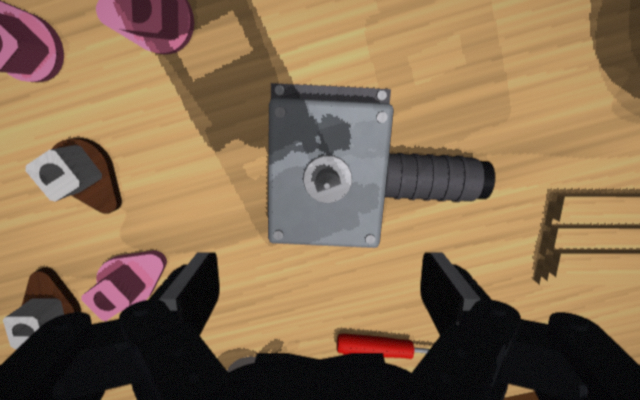

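The shaft and collar are at (327,178) in the wrist image. I'll zoom in to read the flat.

```bash
python3 - <<'E'
from h import *
w=snap('wrist');im=w['image']
cv2.imwrite('pics/crop2.png',cv2.resize(cv2.cvtColor(im[140:220,280:380],4),None,fx=7,fy=7,interpolation=2))
g=cv2.cvtColor(im,cv2.COLOR_RGB2GRAY)[140:220,280:380]
c=cv2.HoughCircles(cv2.medianBlur(cv2.resize(g,None,fx=4,fy=4),5),cv2.HOUGH_GRADIENT,1,400,param1=80,param2=15,minRadius=70,maxRadius=130);print(c)
for x,y,r in c[0]:
    print(onz(w,280+x/4,140+y/4,.066), r/4)
E
```

```text
[[[189.5 163.5  96.9]]]
[0.55819927 0.19513449 0.066     ] 24.225
```

View pics/crop2.png

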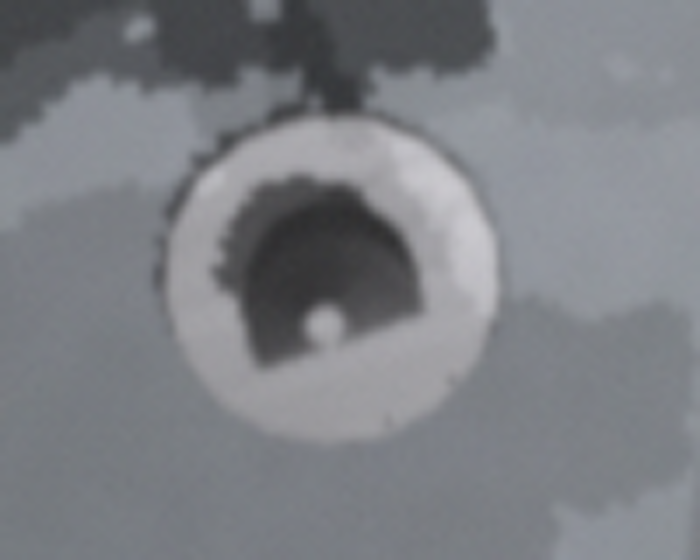

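The flat's edge runs (262,365)–(420,312) in the crop and its normal points down and right, so the shaft yaw is about +3°. Now over the cam, aligning the jaws with its hub.

Call:
send_rows(moves="0 0 0 0 -0.25 0 1;0 0 0 0 -0.5 0 1;0 0 0 -0.03 -0.7 0 1")

```text
time: 2.48
eef_pos: [0.5169, 0.0513, 0.2632]
tcp_rot: [0.133, 0.991, -0.0, -0.0]
contact_force: [0.4, -0.2, -1.3]
opening: 1.002
finger_force: 0.0
```

Call:
send_rows(moves="0 0 -0.025 0 -0.25 0 1;0 0 -0.05 0 -0.5 0.05 1;0 0 -0.075 -0.03 -0.67 0.1 1;0 0 -0.084 -0.03 -0.67 0.1 1;0 0 -0.084 -0.03 -0.67 0.1 1;0 0 -0.084 -0.03 -0.67 0.1 1")

```text
time: 3.22
eef_pos: [0.4884, -0.0786, 0.2435]
tcp_rot: [-0.13, 0.992, -0.0, 0.0]
contact_force: [-0.1, 0.4, -0.6]
opening: 0.998
finger_force: 0.0
```

```bash
python3 - <<'E'
from h import *
w=snap('wrist','wr3.png');st=ctrl.get_state();print(st['eef_pos'],st['tcp_rot'],st['qpos'])
print(proj(w,(.488,-.079,.05)))
u,v=map(int,proj(w,(.488,-.079,.03)))
im=w['image'];a,b=max(v-55,0),u-60
cv2.imwrite('pics/crop3.png',cv2.resize(cv2.cvtColor(im[a:a+110,b:b+130],4),None,fx=5,fy=5,interpolation=2));print(b,a)
E
```

```text
[ 0.48845157 -0.07865987  0.24350549] [-1.29616438e-01  9.91564195e-01 -4.54911008e-05  1.52587801e-04] [-3.65084421e-01 -1.17697786e-01  2.01182245e+00  6.84826728e-05
  1.24715623e+00 -2.19586681e+00]
(np.float64(318.618296913549), np.float64(173.1244668648438))
258 114
```

View pics/crop3.png

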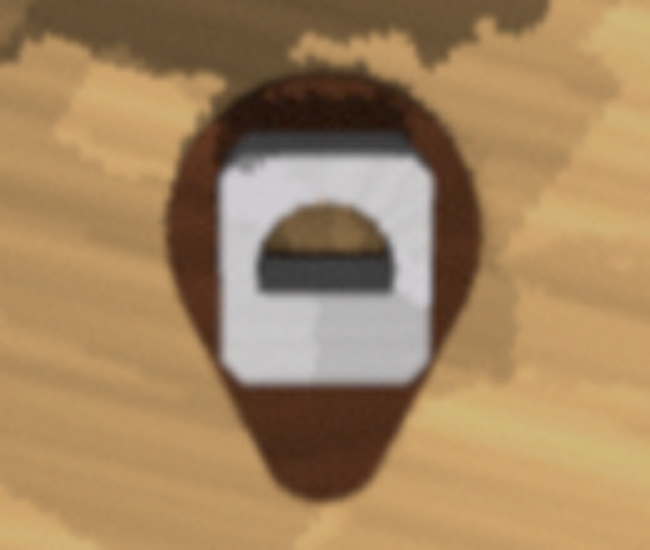

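The view is aligned with the cam to within about 1°: hub top centre at about (323.4,167.6), lobe pointing image-down. Computing the descent.

```bash
python3 - <<'E'
from h import *
from scipy.spatial.transform import Rotation as R
w=snap('wrist');st=ctrl.get_state()
hsv=cv2.cvtColor(w['image'],cv2.COLOR_RGB2HSV)[114:224,258:388]
m=((hsv[...,2]>140)&(hsv[...,1]<40)).astype(np.uint8)
k=max(cv2.findContours(m,0,1)[0],key=cv2.contourArea);x,y,ww,hh=cv2.boundingRect(k);print(x,y,ww,hh,cv2.minAreaRect(k))
p=onz(w,258+x+ww/2-.5,114+y+hh/2-.5,.05);print(p)
Rm=R.from_quat(st['tcp_rot']).as_matrix();p[2]=.033
print(Rm.T@(p-st['eef_pos'])/.2)
t=snap('top');print(onz(t,225.6,170,.066))
E
```

```text
44 31 43 46 ((65.0, 53.5), (45.0, 42.0), 90.0)
[ 0.48169141 -0.07641703  0.05      ]
[0.03007351 0.02026481 1.05245511]
[0.55450339 0.19010972 0.066     ]
```

Call:
send_rows(moves="0 0 0 0.02 0.015 0.3 1;0 0 0 0.02 0.015 0.6 1;0 0 0 0.02 0.015 0.9 1;0 0 0 0.02 0.015 0.9 1")

```text
time: 3.88
eef_pos: [0.4795, -0.0758, 0.0585]
tcp_rot: [-0.129, 0.992, 0.003, -0.006]
contact_force: [-0.1, -0.2, -0.2]
opening: 0.999
finger_force: 0.0
```

Call:
send_rows(moves="0 0 0 0 0 0.08 1;0 0 0 0 0 0.15 1;0 0 0 0 0 0.15 0.3;0 0 0 0 0 0.15 -0.2;0 0 0 0 0 0.15 -0.5;0 0 0 0 0 0.15 -0.5;0 0 0 0 0 0.15 -0.5;0 0 0 0 0 0.15 -0.5", newtons=50)

```text
time: 4.88
eef_pos: [0.4847, -0.078, 0.0344]
tcp_rot: [-0.129, 0.992, -0.0, 0.001]
contact_force: [-0.8, 0.3, 5.9]
opening: 0.462
finger_force: 53.4
```

Call:
send_rows(moves="0 0 0 0 0 -0.1 -0.5;0 0 0 0 0 -0.3 -0.5;0 0 0 0 0 -0.5 -0.5;0 0 0 0 0 -0.7 -0.5;0 0 0 0 0 -0.85 -0.5;0 0 0 0 0 -0.85 -0.5;0 0 0 0 0 -0.85 -0.5")

```text
time: 5.75
eef_pos: [0.4824, -0.0772, 0.201]
tcp_rot: [-0.129, 0.992, 0.001, -0.002]
contact_force: [-0.8, -0.6, -2.9]
opening: 0.462
finger_force: 52.5
```

```bash
python3 - <<'E'
from h import *
w=snap('wrist');s=snap('scene');st=ctrl.get_state();p=st['eef_pos'];print(p,st['finger_force'],st['opening'])
u,v=map(int,proj(s,p));print(u,v)
a=cv2.resize(w['image'][200:400,190:450],None,fx=2,fy=2);b=cv2.resize(s['image'][v-50:v+50,u-65:u+65],None,fx=4,fy=4)[:,60:460-0]
b=cv2.resize(b,(270,400)) if 0 else b[:,:270]
cv2.imwrite('pics/held.png',cv2.cvtColor(np.hstack([a,b]),4));print(proj(w,p),proj(w,p+[0,0,.016]))
E
```

```text
[ 0.48233298 -0.07719451  0.20062394] 52.491400340222754 0.46053910616441196
281 149
(np.float64(318.4333382130055), np.float64(270.3853540706931)) (np.float64(318.41738662177653), np.float64(291.0381715096438))
```

View pics/held.png

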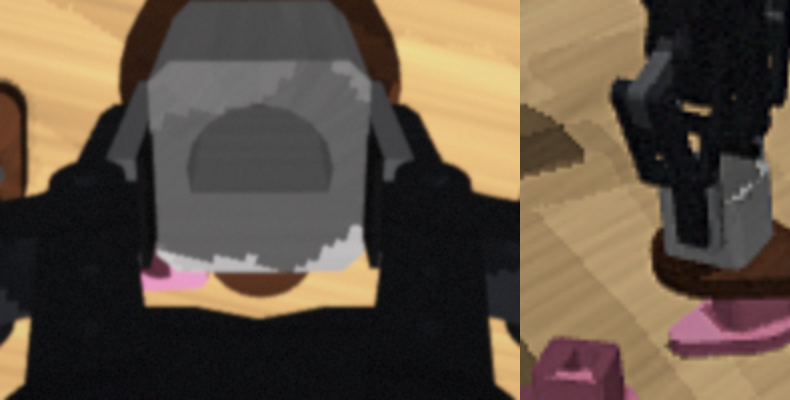

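Hub is held squarely; its top centre is at wrist pixel (319.5,282.5), about 3 mm toward tool +x. Next I'll move beside the shaft at the placing yaw so hub and shaft appear in the same wrist image.

Call:
send_rows(moves="0 0 0 -0.15 0.15 -0.1 -0.5;0 0 0 -0.35 0.35 -0.1 -0.5;0 0 0 -0.57 0.55 -0.1 -0.5;0 0 0 -0.57 0.55 -0.1 -0.5")

```text
time: 6.35
eef_pos: [0.5662, 0.061, 0.2209]
tcp_rot: [-0.131, 0.991, 0.001, -0.002]
contact_force: [0.5, -0.7, -3.3]
opening: 0.46
finger_force: 52.3
```

Call:
send_rows(moves="0 0 0.01 -0.2 0.2 0 -0.5;0 0 0.02 -0.4 0.4 0 -0.5;0 0 0.033 -0.57 0.55 0 -0.5;0 0 0.033 -0.57 0.55 0 -0.5;0 0 0.033 -0.57 0.55 0 -0.5;0 0 0.033 -0.57 0.55 0 -0.5")

```text
time: 7.1
eef_pos: [0.6471, 0.1919, 0.2227]
tcp_rot: [-0.025, 1.0, -0.0, -0.001]
contact_force: [0.6, 0.6, -2.8]
opening: 0.46
finger_force: 52.4
```

```bash
python3 - <<'E'
from h import *
w=snap('wrist','wr4.png');st=ctrl.get_state();p=st['eef_pos'];print(p,st['tcp_rot'],st['qpos'][5])
print(proj(w,(.556,.193,.066)),proj(w,(.546,.193,.11)),proj(w,p+[0,0,.016]))
E
```

```text
[0.64732088 0.19200855 0.22306832] [-2.51527975e-02  9.99683530e-01 -1.65555118e-04 -3.86549698e-04] -1.4825859580422933
(np.float64(325.6435912884087), np.float64(70.2897517274837)) (np.float64(327.66768561776865), np.float64(48.30589769507699)) (np.float64(317.6158222019019), np.float64(293.2411247846391))
```

View pics/wr4.png

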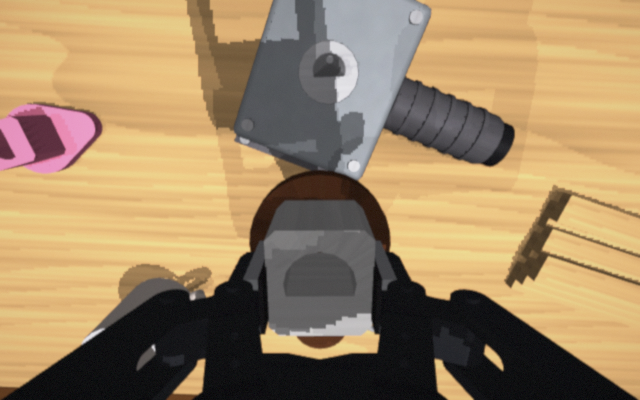

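Collar is at about (328,71), hub top at about (319,283), and the flat edge looks nearly parallel to the image rows. Measuring both numerically.

```bash
python3 - <<'E'
from h import *
from scipy.spatial.transform import Rotation as R
w=snap('wrist');st=ctrl.get_state();p=st['eef_pos'];im=w['image']
g=cv2.cvtColor(im,cv2.COLOR_RGB2GRAY)
c=g[35:107,290:368]
m=cv2.resize(c,None,fx=4,fy=4,interpolation=2)
print(np.round(cv2.HoughCircles(cv2.medianBlur(m,5),cv2.HOUGH_GRADIENT,1,5,param1=60,param2=15,minRadius=100,maxRadius=132)[0][:4]/4+[290,35,0],1))
for v in range(44,86,2): print(v,' '.join('%3d'%x for x in g[v,296:364:2]))
Rm=R.from_quat(st['tcp_rot']).as_matrix()
q=onz(w,328.5,71,.066);h=onz(w,319.5,283,p[2]+.0156)
print('collar',q,'hub',h,'diff tool/.2',Rm.T@(q-h)/.2,'hub-tcp',Rm.T@(h-p)*1e3)
print('yaw',np.degrees(np.arctan2(Rm[1,0],Rm[0,0])))
E
```

```text
[[326.4  71.6  31.4]
 [327.6  70.9  30.1]
 [326.6  72.9  30.6]
 [327.9  69.4  28.9]]
44  85  86  85  85  85  86  87  88  90  97 132 141 140 139 139 140 141 207 219 218 218 218 212 191 175 171 174 174 174 176 176 178 177 176
46  87  85  86  86  88  89  87  94 105 107 133 141 139 140 139 139 141 205 219 219 219 218 218 218 211 169 169 175 175 177 177 177 177 177
48  84  86  84  85  87  87  92 105 106 108 134 140 140 139 140 138 142 207 220 219 219 218 219 218 219 210 179 170 178 179 178 178 177 177
50  84  87  87  85  87  90 106 106 108 107 133 141 139 139 139 140 151 193 215 219 219 219 218 219 218 218 213 179 173 178 177 178 178 177
52  87  86  86  86  88 103 107 105 105 106 134 139 138 135 127 120 111 116 172 202 215 215 215 215 216 216 216 210 173 174 178 179 176 178
54  88  87  86  88 101 105 104 104 104 105 131 133 120  99  80  77  79  87  79 102 145 194 205 208 210 209 210 210 197 167 176 177 179 179
56  87  85  86  89 102 103 102 102 103 103 126 113  82  77  76  84 108 123  93  74  83 111 175 203 214 212 215 216 211 164 175 176 177 177
58  88  88  88 100 106 104 103 105 104 104
[... 1403 characters left out ...]
103 103 104 103 101 100 130 196 207 221 224 224 223 224 223 223 224 206 173 179 179
80  87  83 100 105 104 105 103 105 104 103 103 104 102 103 104 100 101 102 100 132 202 224 225 223 223 222 222 223 224 223 189 176 180 179
82  88  85  93 104 103 104 103 103 104 103 103 103 101 104 102 102 101 101 101 130 204 225 224 224 224 224 223 224 224 221 170 177 180 182
84  87  87  87 102 104 102 102 102 103 102 101 101 101 100 102 101 101 101 101 131 202 223 224 224 224 224 223 223 224 218 170 178 180 181
collar [0.55665551 0.19538969 0.066     ] hub [0.6434966  0.19257541 0.23895768] diff tool/.2 [0.43271589 0.03607754 0.86489694] hub-tcp [  3.92140044   0.61215062 -15.59907214]
yaw -177.114414173485
```

Call:
send_rows(moves="0 0 0 0.15 0.01 0 -0.5;0 0 0 0.3 0.02 0 -0.5;0 0 0 0.435 0.032 0 -0.5;0 0 0 0.435 0.032 0.15 -0.5;0 0 0 0.435 0.032 0.33 -0.5;0 0 0 0.435 0.032 0.33 -0.5;0 0 0 0.435 0.032 0.33 -0.5;0 0 0 0.435 0.032 0.33 -0.5")

```text
time: 8.2
eef_pos: [0.562, 0.1954, 0.1598]
tcp_rot: [-0.026, 1.0, 0.0, 0.002]
contact_force: [-0.0, 0.6, -2.8]
opening: 0.462
finger_force: 52.3
```

```bash
python3 - <<'E'
from h import *
w=snap('wrist');s=snap('scene');t=snap('top');st=ctrl.get_state();p=st['eef_pos'];print(p,st['tcp_rot'],st['contact_force'])
u,v=map(int,proj(s,(.556,.193,.1)));u2,v2=map(int,proj(t,(.556,.193,.1)))
f=lambda im,u,v:cv2.resize(im[v-38:v+38,u-38:u+38],(380,380),interpolation=2)
a=cv2.resize(w['image'][225:345,255:385],None,fx=3,fy=380/120,interpolation=2)
cv2.imwrite('pics/pre.png',cv2.cvtColor(np.hstack([a,f(s['image'],u,v)]),4));print(u,v)
E
```

```text
[0.56136123 0.19538338 0.1587846 ] [-2.58185846e-02  9.99665910e-01  1.55954649e-04  1.20229774e-03] [ 0.87764529 -0.10151301 -2.82713443]
379 149
```

View pics/pre.png

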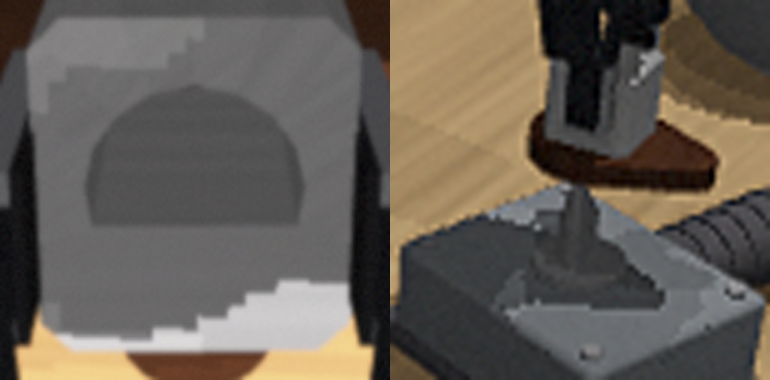

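The cam hangs just above the tip; in the scene view the collar is at about (377,164) and the tip at (379,148). I'll cross-check against the calibration.

```bash
python3 - <<'E'
from h import *
s=snap('scene');st=ctrl.get_state();p=st['eef_pos'];print(p)
print('collar',onz(s,377.2,164,.066))
for q in((.556,.1935,.066),(.551,.1935,.11),(.551,.1905,.11),(.551,.1955,.11)):print(q,proj(s,q))
h=p+[-.0037,0,0]
# near-left/near-right/far hub vertical edges bottom (z plate top) 
for dx in(-.022,.022):
  for dy in(-.02,.02): print(dx,dy,proj(s,h+[dx,dy,-.0224]),proj(s,h+[dx,dy,.0156]))
print('tip lobe',proj(s,h+[.06,0,-.0284]))
g=cv2.cvtColor(s['image'],cv2.COLOR_RGB2GRAY)
for v in range(112,170,3):print(v,' '.join('%3d'%x for x in g[v,362:412]))
E
```

```text
[0.56112224 0.19534563 0.15838874]
collar [0.558956   0.18155328 0.066     ]
(0.556, 0.1935, 0.066) (np.float64(378.5645835321707), np.float64(161.61894883125188))
(0.551, 0.1935, 0.11) (np.float64(378.4067630319415), np.float64(145.68073670776755))
(0.551, 0.1905, 0.11) (np.float64(377.79229273744716), np.float64(146.16162587048632))
(0.551, 0.1955, 0.11) (np.float64(378.8149652340857), np.float64(145.36127453527868))
-0.022 -0.02 (np.float64(369.9207485585996), np.float64(137.24822834635555)) (np.float64(371.1612956703897), np.float64(122.72881416891853))
-0.022 0.02 (np.float64(378.27991880807076), np.float64(131.12930850358615)) (np.float64(379.70158236066084), np.float64(116.8692156704662))
0.022 -0.02 (np.float64(386.1330309218702), np.float64(142.4740260963101)) (np.float64(387.8508636062954), np.float64(127.7137448954204))
0.022 0.02 (np.float64(394.2349004757215), np.float64(136.0517475802383)) (np.float64(396.1175592666809), np.float64(121.55648792257671))
tip lobe (np.float64(404.46097127764733), np.float64(146.07715906088478))
112 147 147 146 147 148 145 147 157  93  13  
[... 3334 characters left out ...]
 102 101 104 101 101 102 107 114 110  82  70  65  68  41  77  72  70  71  37  67  70  68
163  62  63  61  60  59  62  63  49  72  72  60  58  56  54  61  64  56  57  57  57  58  56  57  57  56  52  74 102 105 102 103 103 101 103 103 100  99 100 117 120 132 116  66  66  59  54  58  27  58  52
166  62  56  63  79  83  57  62  63  50  56  53  63  69  68  70  69  71  71  70  71  70  72  65  73  55  53  53  49  50  46  39 101 106 102 102 101 100 101 102  98 102 102 101 100 114 143 114  74  49  35
169  63  80  79  80  81  81  64  58  60  63  60  63  62  62  58  61  58  61  58  60  59  62  59  59  63  64  61  62  64  62  61  58  54  48 116 114 113 114 114 114 111 130 132 130 128 132  55 116 122  98
```

Call:
send_rows(moves="0 0 0 0.003 -0.006 0.04 -0.5;0 0 0 0.003 -0.006 0.08 -0.5;0 0 0 0.003 -0.006 0.12 -0.5;0 0 0 0.003 -0.006 0.14 -0.5;0 0 0 0.003 -0.006 0.14 -0.5")

```text
time: 9.02
eef_pos: [0.5597, 0.194, 0.1287]
tcp_rot: [-0.026, 1.0, -0.0, -0.001]
contact_force: [0.7, -0.1, -2.3]
opening: 0.456
finger_force: 52.3
```

Call:
send_rows(moves="0 0 0 0 0 0.025 -0.5;0 0 0 0 0 0.05 -0.5;0 0 0 0 0 0.05 -0.5;0 0 0 0 0 0.05 -0.5")

```text
time: 9.52
eef_pos: [0.5601, 0.194, 0.1194]
tcp_rot: [-0.026, 1.0, -0.0, 0.0]
contact_force: [-1.0, 0.8, -3.5]
opening: 0.463
finger_force: 52.3
```

Call:
send_rows(moves="0 0 0 0 0 0.015 -0.5;0 0 0 0 0 0.03 -0.5;0 0 0 0 0 0.03 -0.5;0 0 0 0 0 0.03 -0.5")

```text
time: 10.02
eef_pos: [0.5601, 0.194, 0.1133]
tcp_rot: [-0.026, 1.0, 0.0, 0.0]
contact_force: [0.3, 0.2, -3.0]
opening: 0.459
finger_force: 52.3
```

Call:
send_rows(moves="0 0 0 0 0 0.015 -0.5;0 0 0 0 0 0.03 -0.5;0 0 0 0 0 0.045 -0.5;0 0 0 0 0 0.05 -0.5;0 0 0 0 0 0.05 -0.5;0 0 0 0 0 0.05 -0.5")

```text
time: 10.78
eef_pos: [0.5601, 0.194, 0.1035]
tcp_rot: [-0.026, 1.0, 0.0, 0.0]
contact_force: [0.1, -0.3, -2.4]
opening: 0.459
finger_force: 52.3
```

Call:
send_rows(moves="0 0 0 0 0 0.008 -0.5;0 0 0 0 0 0.016 -0.5;0 0 0 0 0 0.016 -0.5;0 0 0 0 0 0.016 -0.5")

```text
time: 11.28
eef_pos: [0.5602, 0.1941, 0.1005]
tcp_rot: [-0.026, 1.0, 0.0, 0.0]
contact_force: [-0.5, -0.5, 0.3]
opening: 0.461
finger_force: 52.6
```

Call:
send_rows(moves="0 0 0 0 0 0 -0.2;0 0 0 0 0 0 0.3;0 0 0 0 0 0 0.8;0 0 0 0 0 0 1;0 0 0 0 0 0 1;0 0 0 0 0 -0.1 1;0 0 0 0 0 -0.25 1;0 0 0 0 0 -0.45 1;0 0 0 0 0 -0.65 1;0 0 0 0 0 -0.8 1;0 0 0 0 0 -0.8 1;0 0 0 0 0 -0.8 1")

```text
time: 12.78
eef_pos: [0.5596, 0.194, 0.2597]
tcp_rot: [-0.026, 1.0, -0.0, -0.0]
contact_force: [-0.5, 0.4, -0.6]
opening: 0.996
finger_force: 0.0
```

```bash
python3 - <<'E'
from h import *
w=snap('wrist');s=snap('scene');st=ctrl.get_state();print(st['eef_pos'],st['contact_force'],st['opening'])
hsv=cv2.cvtColor(w['image'],cv2.COLOR_RGB2HSV)
u,v=map(int,proj(w,(.556,.194,.116)));print(u,v)
c=hsv[v-60:v+60,u-60:u+60];m=((c[...,2]>140)&(c[...,1]<40)).astype(np.uint8)
k=max(cv2.findContours(m,0,1)[0],key=cv2.contourArea);r=cv2.minAreaRect(k);print(r)
print(onz(w,u-60+r[0][0],v-60+r[0][1],.116))
f=200/np.tan(np.radians(w['fovy'])/2);d=np.array(w['extrinsics'])[2,3]-.116
print('expected hub px 40mm,44mm',f*.04/d,f*.044/d)
E
```

```text
[0.55915511 0.193871   0.25833022] [-0.15349277 -0.3273323   0.54130777] 1.001708456171256
318 182
((62.0, 62.5), (51.0, 48.0), 90.0)
[0.55772032 0.19512839 0.116     ]
expected hub px 40mm,44mm 50.199514753393466 55.219466228732806
```

The cam sits square on the collar: within about 1 mm of the collar's axis in the wrist view, hub parallel to the tool, and clear of the gripper.

```bash
python3 -c "
from plant import ctrl
print(ctrl.sign_off())"
```

```text
the job is handed in; nothing more can be done
None
```

I fitted the one-lobed cam onto the D-shaft with the flats matched, lowered it until it rested on the collar, let go and handed the job in; sign-off returned no verdict, and I did not re-measure the two-lobed cam or the disc.

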